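# Fetch the cricket ball from under the hall cabinet with the reacher

## Task

A red cricket ball has rolled under the small pine cabinet: take the reacher by its handle and trigger, slide it along the shelf into the low gap with its jaws open, and push the ball back until it stops against the timber batten behind it and the reacher's head rests lightly against it; then squeeze the trigger so that both jaws grip the ball. Draw the ball straight out, held in the jaws, until it is at least 5 cm clear of the cabinet's front, then let the trigger spring open and leave the ball and the reacher lying still on the shelf. Work gently: do not jam the ball hard against the batten or the reacher against the cabinet, do not overstrain the reacher's plastic jaws, do not touch the ball with the robot's own gripper, and leave the door and everything else as they are.

Things in the scene. Friction and masses are not known exactly. Their poses are not given: they have to be found in the camera images.
- reacher_grip (a point): Where to hold the reacher as it lies on its side: half-way between the flat rubber-faced back of its grey handle (29.5 mm away at +y) and the outer face of its blue trigger (29.5 mm away at -y), 22 mm above the shelf. The grasp is 59 mm wide along y. x points along the tube to the jaws, z up. Handle 170 mm long (85 mm each way along x), 36 mm high; trigger 26 mm high. The tube's axis is at y = +15.5 mm.
- reacher_seat (a point): On the reacher: where the ball's centre lies when it rests against the head: 382 mm ahead of reacher_grip along x, 15.5 mm to its +y, 34 mm above the shelf. Same axes. The head's face is 34 mm behind this point; the open jaws' pads (36 mm long, 36 mm high) stand 46 mm either side of it. The jaws are 113 mm wide over all at their tips, 14 mm ahead of this point.
- trigger (a joint): Trigger lever, rad: 0 = sprung open, 0.28 = squeezed home. Pivoted 76 mm ahead of reacher_grip, so the fingers close 76 mm per rad. Its spring takes 10 N at the fingers to begin to move (hold with less to keep it open), 1 N more per 7 mm. The jaws meet the ball at about 0.13 rad (fingers 49 mm apart); there the spring takes 12 N, and each jaw presses with about 0.33 N per newton beyond that.
- palm: Soft black rubber face on the front of the reacher's head, between the jaws, 40 mm wide, 3 to 37 mm above the shelf. Origin and axes are those of reacher; the face lies at x = 348 mm.
- jaw_left: Blue jaw with black rubber pad on the reacher's +y side; origin at its hinge in the head, 22 mm above the shelf. Over 7 N at a jaw (about 33 N at the trigger) overstrains the plastic.
- jaw_right: Blue jaw with black rubber pad on the reacher's -y side, otherwise as jaw_left.
- reacher: Light plastic pick-up tool, 480 mm long, 0.22 kg, with aluminium tube; origin on the shelf under the tube's axis at the middle of the handle, x towards the jaws, z up. Best slid along the shelf, not lifted: its smooth head glides easily. As the trigger is squeezed the tool shifts and swings a few mm between the fingers and presses a little harder forward; easing it back a few mm then lets both jaws settle evenly on the ball.
- ball_center (a point): Centre of the red cricket ball under the cabinet's +y half: 68 mm across, about 145 g, rolls when touched. A heavy timber batten (300 mm long along the board, 22 mm thick, 55 mm high) lies behind it near the foot of the board; its place is not measured: the ball stops against it somewhere 1 to 43 mm further in. Pressing the ball against it with over 10 N is jamming. The axes mean nothing.
- cabinet: Small pine cabinet hung on a whitewashed upright board, all fixed; origin on the shelf under its middle, front facing its own -x. Box 240 mm wide (y), 360 mm to its top, front plane at x = -85 mm; beneath it is a gap 110 mm high, open in front and at both sides. The board (360 mm wide, 420 mm high) stands on the shelf and closes the gap at the back, its face at x = +73 mm.
- door_handle (a point): Knob of the cabinet's half open door: panel 210 mm wide hinged at the cabinet's +y front edge (frame of cabinet), its lower edge 118 mm above the shelf, so the reacher slides under it. It swings easily: keep the gripper clear of it.
- cradle: Grey plastic cradle, fixed, 174 mm long (y), 76 mm wide, with two more balls in it (86 mm high); origin under its middle. Leave alone.
- spare_ball0_center (a point): Centre of a red 68 mm ball in the cradle. Leave alone.
- spare_ball1_center (a point): Centre of the other red 68 mm ball in the cradle. Leave alone.
- bail0: Pale wooden bail, 108 mm long along its x, 15 mm thick. Leave alone.
- bail1: As bail0. Leave alone.
- bail2: As bail0. Leave alone.
- bail3: As bail0. Leave alone.
- spike_key: Steel T-shaped spike key, 63 mm by 57 mm, 9 mm thick. Leave alone.
- whistle: White plastic whistle, about 50 mm long, 19 mm high. Leave alone.

How it is judged:
On the way, in this order (a step that is already met when the one before it is completed fails the run):
1. with the trigger open, the head of the reacher rests against the ball between its jaws, under the cabinet (contact force between palm and ball above 0.3 N and value of joint trigger below 0.05 rad and horizontal distance between reacher_seat and ball_center below 0.015 m and x of ball_center in the frame of cabinet above -0.05 m), for 0.2 s.
2. both jaws grip the ball, still under the cabinet (contact force between each of jaw_left, jaw_right and ball above 0.7 N and x of ball_center in the frame of cabinet above -0.065 m), for 0.3 s.
3. the ball, still gripped by both jaws, is at least 4.5 cm clear of the cabinet's front (contact force between each of jaw_left, jaw_right and ball above 0.5 N and x of ball_center in the frame of cabinet below -0.164 m), for 0.1 s.
At the end, for the whole second after the job is handed in: The ball lies still on the shelf with its surface at least 4.3 cm clear of the cabinet's front; the reacher lies still and flat on its side on the shelf with its trigger sprung open (below 0.03 rad) (x of ball_center in the frame of cabinet between -0.45 and -0.162 m and height (world z) of ball_center between 0.028 and 0.04 m and linear speed of each of ball, reacher below 0.02 m/s and value of joint trigger below 0.03 rad and angle between reacher's own z axis and vertical below 0.1 rad and height (world z) of reacher below 0.01 m); the robot touches nothing.
It fails at once if the reacher's head jams the ball with over 10 N, or the reacher is rammed against the cabinet with over 12 N (contact force between palm and ball above 10 N or contact force between reacher and cabinet above 12 N).
It fails at once if a jaw of the reacher presses on the ball with over 7 N (contact force between any of jaw_left, jaw_right and ball above 7 N).
It fails at once if the robot itself touches the ball (contact force between any of the fingers, the arm and ball above 0.5 N).
It fails at once if the door is moved (its knob by more than 2 cm) (distance of door_handle from where it was at the start of the episode above 0.02 m).
It fails at once if another thing is moved by more than 2 cm (distance of any of spare_ball0_center, spare_ball1_center, bail0, bail1, bail2, bail3, spike_key, whistle from where it was at the start of the episode above 0.02 m).
It also fails if it takes over 51 s, if anything falls off the work surface, if the arm or the gripper's body presses on something with over 40 N, if the wrist force passes 120 N, or if a joint passes its speed limit or range.

## Robot

A 6-joint arm with a two-finger parallel gripper is mounted at the origin on the work surface. World frame = base frame: x ahead of the robot, y to its left, z up, the work surface at z = 0. Lengths are in m, angles in rad, forces in N, time in s.
With the tool pointing down it reaches from about 0.35 to 0.975 m from the base axis. Payload 4.9 kg.
Tool frame: the origin (TCP) lies at the very end of the fingers, on their centre line; the grasp point (between the pads) lies 19 mm behind it; z points along the fingers, x is the direction in which the jaws open and shut, and the axes are right-handed (so a half turn about z gives the same grasp; the last joint's range is limited). The gripper opens to 85 mm and grips with 20 to 120 N. Pads are 22 mm wide; open, the fingers measure 114 mm over their backs; the gripper's body (76 mm by 85 mm) begins 54 mm behind the grasp point. The pads swing forward as they close: fully open they stand 13 mm farther back than shut.
Start: joints at [1.15, 0.053, 1.613, -0, 1.476, -0.119], TCP at [0.186, 0.597, 0.231] pointing down, gripper open.
Joint ranges: [-3.01, 3.01], [-1.01, 2.22], [0.06, 2.58], [-1.02, 4.17], [0.09, 2.62], [-3.14, 3.14]. Speed limits (rad/s): [2.57, 2.57, 3.14, 3.14, 3.14, 3.14].

## Interface

Orientations are given as a rotation vector (axis times angle).
In Python, from station import ctrl gives the robot as it stands.
- The arm moves only by the shell command python3 -m handwheel 'ROWS' [OPENING] [FORCE]. ROWS is a JSON object of lists of equal length, an entry for each row: "offset": the shift along the world's x, y, z in units of 40 mm (1.0 is 40 mm), a list of three; "roll": the turn about the world's z in units of 6 degrees (1.0 is 6 degrees). A call has exactly 10 rows; each row is the pose to reach, as a shift and turn from the pose commanded when the call began; what a row does not reach only later rows make up. A row lasts 1/10 s, in which the tool goes at most 50 mm and 8.59 degrees, less where a joint would pass 70% of its speed; a pose out of reach is approached as far as the arm can. A call with a gripper value outside its range is refused whole. OPENING is the finger opening in mm, from 0 to 85.4, set as the call begins (- or left out, the last holds). The fingers move at their own pace and stop on an object; FORCE is the grip in N (left out, the last holds). Time passes only in rows, so rows that repeat a pose let the fingers close, or fill a call up. It gives the time, the measured TCP pose, the force and the opening at its end, in the units of the state.
- ctrl.get_obs(): the state, without advancing time (a new reading comes with each control period).
- ctrl.get_image(name): name is "side" or "top"; returns a dict with "img" (480x640x3 uint8, red, green, blue), "fx", "fy", "cx", "cy" (pixels), "T" (4x4, takes a point from camera to world coordinates). Camera axes: x right, y down, z forward; pixel columns grow to the right and rows downward; lengths in m; the calibration is good to about 2 mm. A picture is of the moment at which its call begins. There is no depth.
- ctrl.finish_job(): hands the job in, once; it reports no verdict.
The state is a dict: "t": time; "q": joint angles; "dq": joint speeds; "effort": joint torques, N m; "tool_pos": TCP position; "tool_rot": TCP orientation; "contact_force": force on the tool from outside, world axes, zero at the start; "wrist_torque": the same for the moment, N m; "opening": finger opening in m.
Only numpy, scipy, OpenCV 4.12 (cv2) and the standard library are available. Lean on these libraries where they do the work, as an engineer would, in place of code of your own. Each camera call takes 0.05 s, during which the arm holds its last target.

## Working session

There is one attempt and no reset: what is moved stays moved. The work goes in short steps, Python scripts to look and compute and a shell command to move; the robot and the scene stay as the last step left them, time stands still between calls to the robot, and variables do not carry over. Pictures are saved under pics/ and viewed, and the job is handed in when it is done.

```bash
ls; mkdir -p pics
python3 - <<'E'
from station import ctrl
import cv2,numpy as np
o=ctrl.get_obs()
for k,v in o.items(): print(k,np.round(v,3))
for n in("side","top"):
    d=ctrl.get_image(n); cv2.imwrite(f"pics/{n}0.png",d["img"][:,:,::-1]); print(n,d["fx"],d["fy"],d["cx"],d["cy"],np.round(d["T"],4).tolist())
E
```

```text
pics
t 0.0
q [ 1.15   0.053  1.614  0.     1.476 -0.119]
dq [ 0.001 -0.001 -0.001  0.     0.001  0.   ]
effort [ 0.0000e+00 -3.9367e+01 -3.7018e+01 -0.0000e+00  7.0000e-03 -0.0000e+00]
tool_pos [0.186 0.596 0.23 ]
tool_rot [ 2.529  1.862 -0.003]
contact_force [-0.296 -0.005  0.319]
wrist_torque [ 0.014 -0.03   0.012]
opening 0.085
side 517.9337589762623 517.9337589762623 316.4422164422442 240.97527928418367 [[-0.9675, -0.1143, 0.2256, 0.2359], [-0.2528, 0.4645, -0.8487, 1.1184], [-0.0078, -0.8782, -0.4783, 0.7958], [0.0, 0.0, 0.0, 1.0]]
top 441.5541191393739 441.5541191393739 315.9358853212872 240.96841909012628 [[-0.0229, -0.9939, 0.1075, 0.4619], [-0.9997, 0.022, -0.0096, 0.0921], [0.0071, -0.1077, -0.9942, 1.0296], [0.0, 0.0, 0.0, 1.0]]
```

View pics/side0.png

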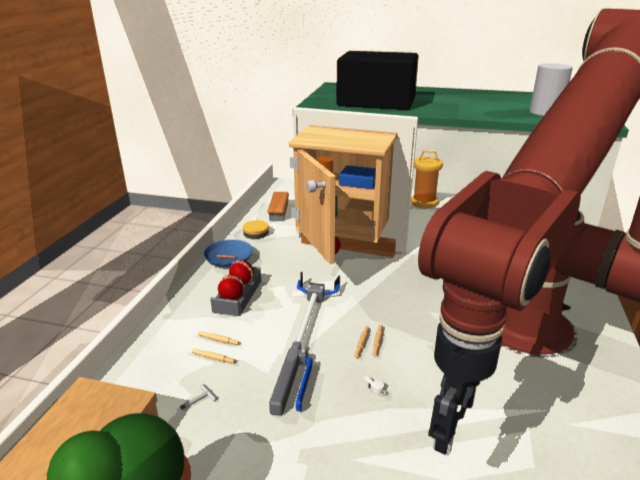

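View pics/top0.png

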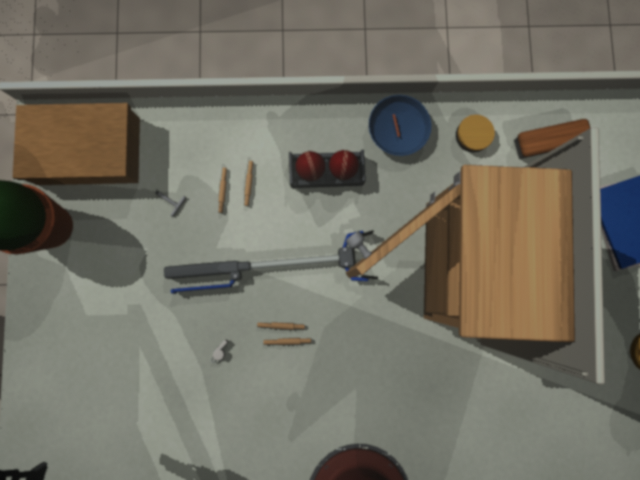

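```bash
cat > h.py <<'E'
import numpy as np,cv2
from station import ctrl
def grab(n,save=None):
    d=ctrl.get_image(n)
    if save: cv2.imwrite(f"pics/{save}.png",d["img"][:,:,::-1])
    return d
def ray(d,u,v):
    T=np.array(d["T"]); r=T[:3,:3]@np.array([(u-d["cx"])/d["fx"],(v-d["cy"])/d["fy"],1.]); return T[:3,3],r/np.linalg.norm(r)
def pl(d,u,v,z):
    o,r=ray(d,u,v); return o+r*(z-o[2])/r[2]
def proj(d,p):
    T=np.array(d["T"]); c=T[:3,:3].T@(np.array(p)-T[:3,3]); return np.array([d["cx"]+d["fx"]*c[0]/c[2],d["cy"]+d["fy"]*c[1]/c[2]])
def crop(d,x0,y0,x1,y1,s,name):
    cv2.imwrite(f"pics/{name}.png",cv2.resize(d["img"][y0:y1,x0:x1,::-1],None,fx=s,fy=s,interpolation=cv2.INTER_CUBIC))
E
python3 - <<'E'
from h import *
d=grab("side"); crop(d,260,120,420,320,3,"s1"); crop(d,250,270,390,420,4,"s2")
t=grab("top"); crop(t,150,210,400,310,3.2,"t1"); crop(t,400,120,610,400,2.1,"t2")
import pickle; pickle.dump((d,t),open("first.pkl","wb"))
E
```

```text
(no output)
```

View pics/s1.png

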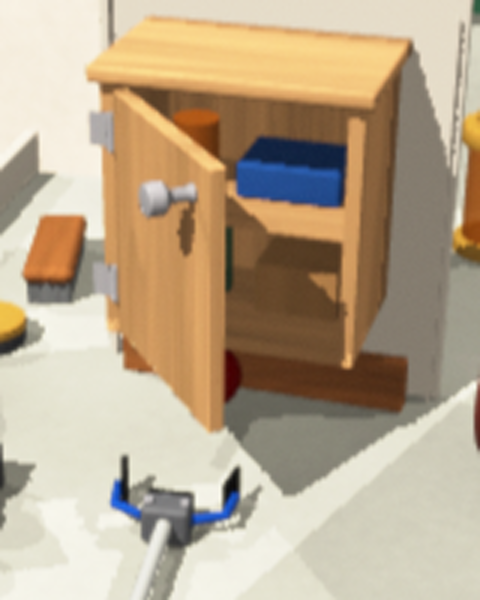

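View pics/t1.png

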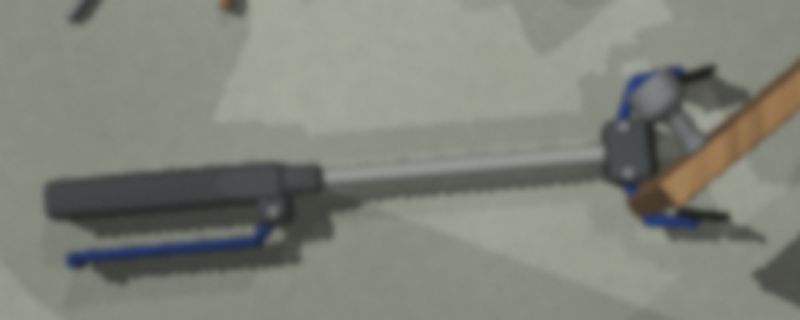

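View pics/t2.png

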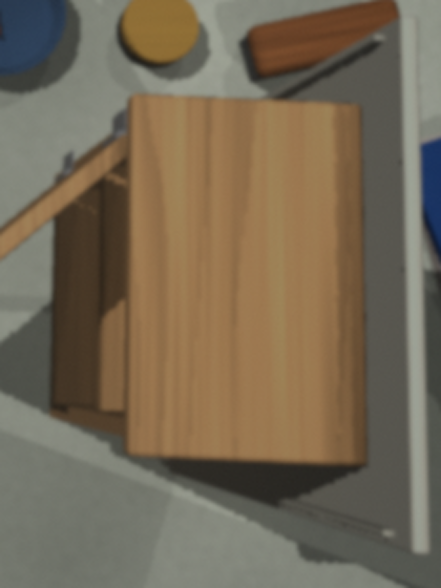

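View pics/s2.png

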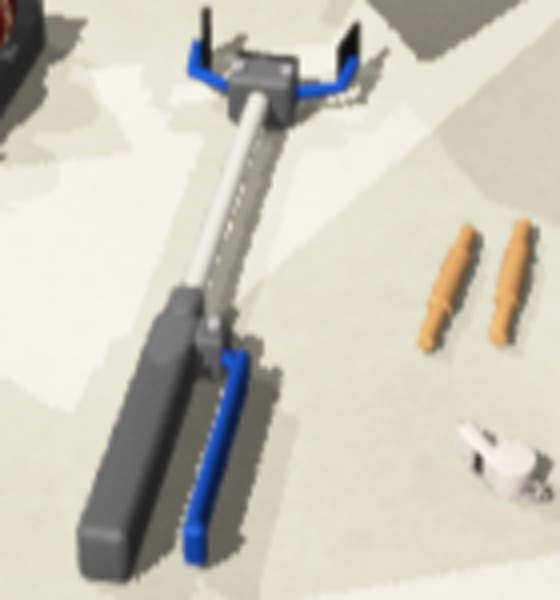

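Run:
```python
from h import *
import pickle; d,t=pickle.load(open("first.pkl","rb"))
P=lambda u,v,z:print((u,v,z),np.round(pl(t,u,v,z),4))
f=lambda x,y:(400+x/2.1,120+y/2.1)
print("roof");
for c in [(130,97),(128,455),(361,103),(366,463)]: P(*f(*c),0.36)
print("bottom floor front edge z .11-.128")
for c in [(53,410),(53,195)]: P(*f(*c),0.11);P(*f(*c),0.125)
print("board top z .42")
for c in [(401,17),(412,550),(416,15),(430,552)]: P(*f(*c),0.42)
g=lambda x,y:(150+x/3.2,210+y/3.2)
print("reacher: handle top z=.04")
for c in [(46,182),(50,218),(280,163),(284,197)]: P(*g(*c),0.04)
print("tube"); 
for c in [(330,178),(600,153)]: P(*g(*c),0.03)
print("head");
for c in [(607,125),(607,184),(650,122),(650,180)]: P(*g(*c),0.04)
print("trigger z .035")
for c in [(70,265),(262,243),(70,255)]: P(*g(*c),0.035)
S=lambda u,v,z:print("S",(u,v,z),np.round(pl(d,u,v,z),4))
k=lambda x,y:(260+x/3,120+y/3)
print("batten front bottom z0, top z .055")
for c in [(405,411),(245,392),(125,370)]: S(*k(*c),0)
for c in [(405,357),(245,340)]: S(*k(*c),0.055)
print("ball right edge"); S(*k(242,372),0.034)
print("cab front bottom corner (345,367)"); S(*k(345,367),0.11); S(*k(108,330),.11)
print("door bottom tip"); S(*k(213,430),.118); S(*k(222,425),.118); P(*g(640,215),.118);
```

```text
roof
(461.9047619047619, 166.1904761904762, 0.36) [ 0.6464 -0.1444  0.36  ]
(460.95238095238096, 336.66666666666663, 0.36) [ 0.3857 -0.1277  0.36  ]
(571.9047619047619, 169.04761904761904, 0.36) [ 0.6383 -0.316   0.36  ]
(574.2857142857142, 340.4761904761905, 0.36) [ 0.3761 -0.2971  0.36  ]
bottom floor front edge z .11-.128
(425.23809523809524, 315.23809523809524, 0.11) [ 0.4024 -0.1385  0.11  ]
(425.23809523809524, 315.23809523809524, 0.125) [ 0.4034 -0.1347  0.125 ]
(425.23809523809524, 212.85714285714283, 0.11) [ 0.616  -0.1491  0.11  ]
(425.23809523809524, 212.85714285714283, 0.125) [ 0.6135 -0.1451  0.125 ]
board top z .42
(590.952380952381, 128.0952380952381, 0.42) [ 0.682  -0.3121  0.42  ]
(596.1904761904761, 381.90476190476187, 0.42) [ 0.3284 -0.2872  0.42  ]
(598.0952380952381, 127.14285714285714, 0.42) [ 0.6832 -0.3225  0.42  ]
(604.7619047619048, 382.85714285714283, 0.42) [ 0.3268 -0.2987  0.42  ]
reacher: handle top z=.04
(164.375, 266.875, 0.04) [0.5182 0.4225 0.04  ]
(165.625, 278.125, 0.04) [0.4931 0.4194 0.04  ]
(237.5, 260.9375, 0.04) [0.5278 0.2593 0.04  ]
(238.75,
[... 568 characters left out ...]
 [ 0.3543 -0.2526  0.    ]
S (341.6666666666667, 250.66666666666666, 0) [ 0.5194 -0.2518  0.    ]
S (301.6666666666667, 243.33333333333331, 0) [ 0.6531 -0.2675  0.    ]
S (395.0, 239.0, 0.055) [ 0.3593 -0.2647  0.055 ]
S (341.6666666666667, 233.33333333333331, 0.055) [ 0.5226 -0.2623  0.055 ]
ball right edge
S (340.6666666666667, 244.0, 0.034) [ 0.5189 -0.2326  0.034 ]
cab front bottom corner (345,367)
S (375.0, 242.33333333333331, 0.11) [ 0.4011 -0.1297  0.11  ]
S (296.0, 230.0, 0.11) [ 0.6334 -0.1486  0.11  ]
door bottom tip
S (331.0, 263.33333333333337, 0.118) [0.4899 0.0213 0.118 ]
S (334.0, 261.66666666666663, 0.118) [0.4844 0.0114 0.118 ]
(350.0, 277.1875, 0.118) [0.4839 0.0149 0.118 ]
```

Run:
```python
from h import *
import pickle; d,t=pickle.load(open("first.pkl","rb"))
im=d["img"].astype(int); R,G,B=im[...,0],im[...,1],im[...,2]
m=(R>60)&(G<0.33*R)&(B<0.4*R); 
for v in range(230,262): 
    r=im[v,328:346]; print(v,' '.join(f"{a[0]:3d}/{a[1]:2d}" for a in r[4:16]))
```

```text
230 180/132 179/129 173/125 112/80 102/73 103/74 104/75 107/76 106/76 107/76 109/78 108/76
231 181/131 178/129 171/123 115/81 102/73 102/73 100/71 100/71 102/74 103/73 103/72 104/73
232 182/132 178/129 165/120 120/86 110/79 110/77 107/76 108/76 106/76 107/75 105/75 104/75
233 181/132 178/129 161/116 123/89 117/84 117/83 117/82 114/81 116/82 114/81 112/79 111/80
234 182/132 177/128 161/116 125/89 118/83 118/83 119/85 118/84 117/83 115/82 116/83 116/83
235 182/133 176/127 159/114 122/86 115/81 116/81 116/81 117/83 116/81 116/82 115/82 115/83
236 182/133 176/127 152/103 101/61  91/55 103/67 107/71 110/74 113/78 112/79 114/80 115/81
237 183/132 176/125 147/92  79/29  65/17  76/36  91/54  93/58 100/64 100/66 101/67 105/70
238 181/131 175/125 146/92  78/23  63/ 4  65/13  77/37  86/50  89/52  89/52  87/51  91/55
239 182/131 175/124 146/91  81/23  64/ 0  64/ 3  65/18  78/39  86/50  88/51  90/52  87/50
240 182/132 175/124 146/90  83/24  68/ 3  65/ 3  65/ 9  72/29  85/47  88/50  89/52  89/52
241 181/131 176/124 145/88  84/23  71/ 4  67/ 2  66/ 7  68/21  82/42  89/50  90/52  90/51
242 182/132 1
[... 1164 characters left out ...]
/101 102/101
255 184/134 176/129 141/112 106/101 103/101 104/103 105/103 104/102 103/102 102/101 102/100 102/100
256 184/133 178/130 138/112 105/102 102/102 101/100 103/102 103/101 101/100 102/101 102/100 102/100
257 184/134 177/130 135/112 106/101 103/102 102/99 101/99 101/100 101/99 100/100 101/100 101/99
258 185/135 178/131 136/111 105/100 103/102 101/98 100/99 101/99 100/99 101/100 101/99 102/100
259 185/135 177/130 135/111 105/101 100/99 101/100 100/98 101/100 102/100 100/100 102/101 102/100
260 186/134 177/130 136/110 106/102 102/100 103/101 100/98 101/100 101/100 101/100 102/100 105/104
261 185/134 178/131 140/116 113/109 103/102 101/100 101/100 101/100 102/100 102/100 105/104 123/121
```

Run:
```python
from h import *
import pickle; d,t=pickle.load(open("first.pkl","rb"))
crop(d,310,215,410,275,8,"s3")
```

```text
(no output)
```

View pics/s3.png

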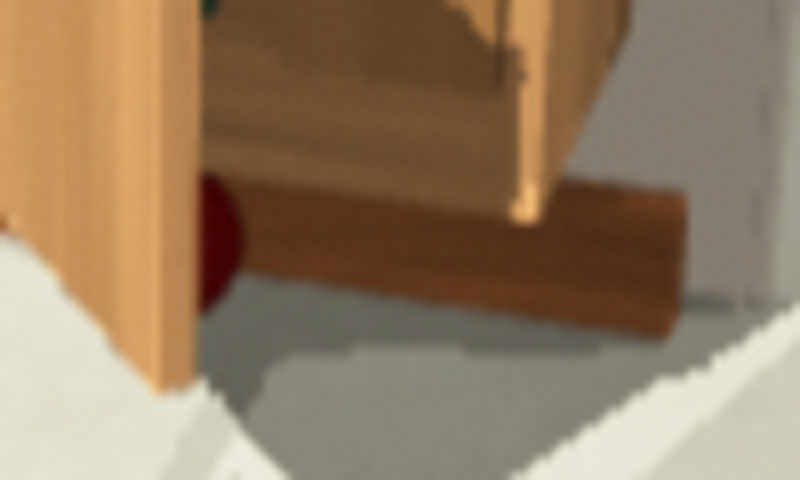

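Run:
```python
from h import *
from scipy.optimize import least_squares
import pickle; d,t=pickle.load(open("first.pkl","rb"))
pts=np.array([(338.1,239),(338.9,240),(339.5,241),(340.0,242),(340.2,243),(340.3,244),(340.35,245),(340.1,246),(339.8,247),(339.2,248),(338.4,249),(337.7,250),(337.,251),(336.2,252),(335.3,253)])
def res(p):
    c=np.array([p[0],p[1],.034]); out=[]
    for u,v in pts:
        o,r=ray(d,u,v); w=c-o; out.append(np.linalg.norm(w-r*(w@r))-.034)
    return out
s=least_squares(res,[.55,-.22]); print(s.x,np.abs(s.fun).max())
def res2(p):
    return np.array(res(p))
J=s.jac; print(np.sqrt(np.diag(np.linalg.inv(J.T@J)))*0.0005)
# reacher axis
a=np.array([(0.5182+.4931)/2,(.4225+.4194)/2]); b=np.array([(.5494+.508+.5509+.5101)/4,.015])
u=(b-a)/np.linalg.norm(b-a); print("axis",u,np.degrees(np.arctan2(u[1],u[0])))
C=np.array([.511,-.225]); xc=np.array([np.cos(np.radians(-93.9)),np.sin(np.radians(-93.9))]); yc=np.array([-xc[1],xc[0]])
tocab=lambda p:((np.array(p)-C)@xc,(np.array(p)-C)@yc)
print("ball cab",tocab(s.x)); 
for p in [(0.3543,-.2526),(.5194,-.2518)]: print("batten",tocab(p))
# rear end = grip -85mm
og=a+u*.085; yr=np.array([-u[1],u[0]]); g=og-yr*.0155; print("grip",g,"seat",g+u*.382+yr*.0155)
```

```text
[ 0.55420301 -0.22484992] 0.0020474049318205054
[0.00016396 0.00064153]
axis [ 0.058895   -0.99826418] -86.62361096951014
ball cab (np.float64(-0.0030881989881639056), np.float64(0.04309276012444942))
batten (np.float64(0.0381940821431071), np.float64(-0.1544599044711785))
batten (np.float64(0.026166610231206158), np.float64(0.010203357732047703))
grip [0.49518298 0.33518467] seat [ 0.53315397 -0.04523937]
```

```bash
python3 -m handwheel '{"offset":[[0.77,-0.65,-0.3],[1.55,-1.31,-0.6],[2.32,-1.96,-0.9],[3.09,-2.61,-1.2],[3.86,-3.26,-1.5],[4.64,-3.92,-1.8],[5.41,-4.57,-2.1],[6.18,-5.22,-2.4],[6.95,-5.87,-2.7],[7.725,-6.525,-3.0]],"roll":[-1.15,-2.31,-3.46,-4.62,-5.77,-6.93,-8.08,-9.24,-10.39,-11.55]}' 85 20
python3 - <<'E'
from h import *
t=grab("top"); crop(t,140,180,380,340,3.3,"t3"); o=ctrl.get_obs(); print(o["t"],o["tool_pos"],o["tool_rot"],o["q"])
r=o["tool_rot"]; print(np.degrees(2*np.arctan2(r[1],r[0])))
E
```

```text
t: 1.2
tool_pos: [0.4958, 0.3344, 0.1107]
tool_rot: [-3.14, -0.086, 0.0]
contact_force: [-0.5, 0.9, 0.3]
opening: 0.085
1.25 [0.49884787 0.33010168 0.10858433] [3.13649359e+00 7.38675324e-02 5.41526486e-04] [ 0.46208394  0.09642059  1.77920514 -0.00416589  1.26745269  0.41623803]
2.698245993863198
```

View pics/t3.png

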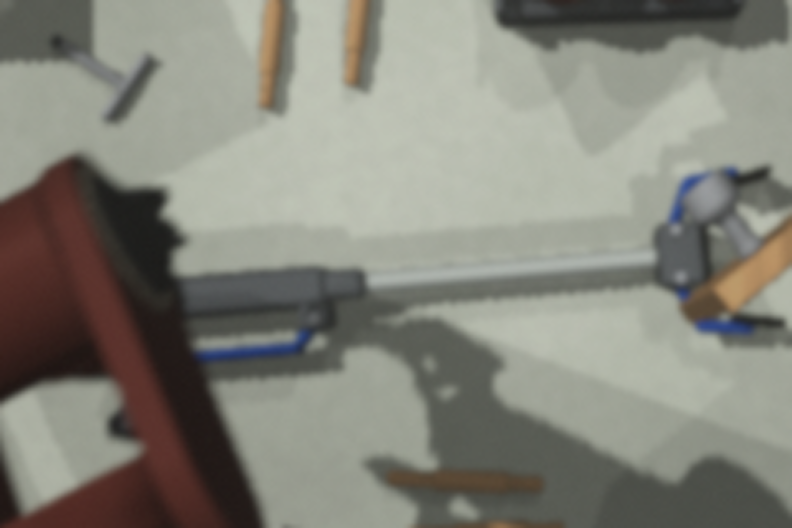

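```bash
python3 -m handwheel '{"offset":[[0,0,-0.2],[0,0,-0.5],[0,0,-0.8],[0,0,-1.1],[0,0,-1.4],[0,0,-1.4],[0,0,-1.4],[0,0,-1.4],[0,0,-1.4],[0,0,-1.4]],"roll":[0,0,0,0,0,0,0,0,0,0]}'
python3 - <<'E'
from h import *
t=grab("side"); crop(t,200,250,400,430,3.3,"s4"); o=ctrl.get_obs(); print(o["t"],o["tool_pos"],o["tool_rot"])
r=o["tool_rot"]; print(np.degrees(2*np.arctan2(r[1],r[0])))
E
```

```text
t: 2.25
tool_pos: [0.4953, 0.336, 0.0561]
tool_rot: [-3.14, -0.093, -0.002]
contact_force: [0.1, -0.6, 0.7]
opening: 0.085
2.3 [0.49512751 0.33586387 0.05586827] [-3.13978959e+00 -9.32498535e-02 -1.40265493e-03]
-356.5977000426643
```

View pics/s4.png

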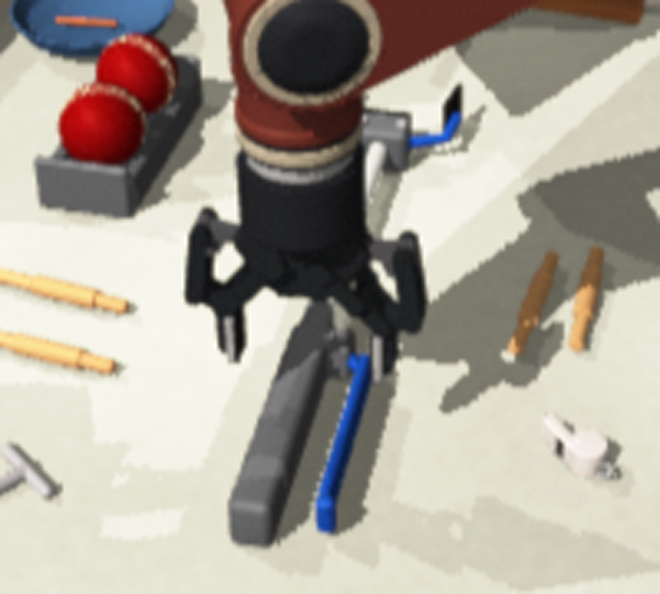

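```bash
python3 -m handwheel '{"offset":[[0,0,-0.2],[0,0,-0.5],[0,0,-0.8],[0,0,-1.1],[0,0,-1.22],[0,0,-1.22],[0,0,-1.22],[0,0,-1.22],[0,0,-1.22],[0,0,-1.22]],"roll":[0,0,0,0,0,0,0,0,0,0]}' 
python3 -m handwheel '{"offset":[[0,0,0],[0,0,0],[0,0,0],[0,0,0],[0,0,0],[0,0,0],[0,0,0],[0,0,0],[0,0,0],[0,0,0]],"roll":[0,0,0,0,0,0,0,0,0,0]}' 58 20
python3 - <<'E'
from h import *
t=grab("side"); crop(t,200,250,400,430,3.3,"s5"); t=grab("top","t5");o=ctrl.get_obs(); print(o["t"],o["tool_pos"],o["tool_rot"],o["contact_force"],o["opening"])
E
```

```text
t: 3.3
tool_pos: [0.4951, 0.3359, 0.0071]
tool_rot: [-3.14, -0.093, -0.001]
contact_force: [0.1, 0.0, -0.4]
opening: 0.0848
t: 4.3
tool_pos: [0.4953, 0.3359, 0.0069]
tool_rot: [-3.14, -0.093, -0.002]
contact_force: [2.4, -0.3, 4.7]
opening: 0.0579
4.4 [0.49527427 0.33594387 0.00698015] [-3.13978382e+00 -9.35011490e-02 -1.75013842e-03] [ 1.63037283 -0.01182452  5.88996387] 0.05803367013822268
```

View pics/s5.png

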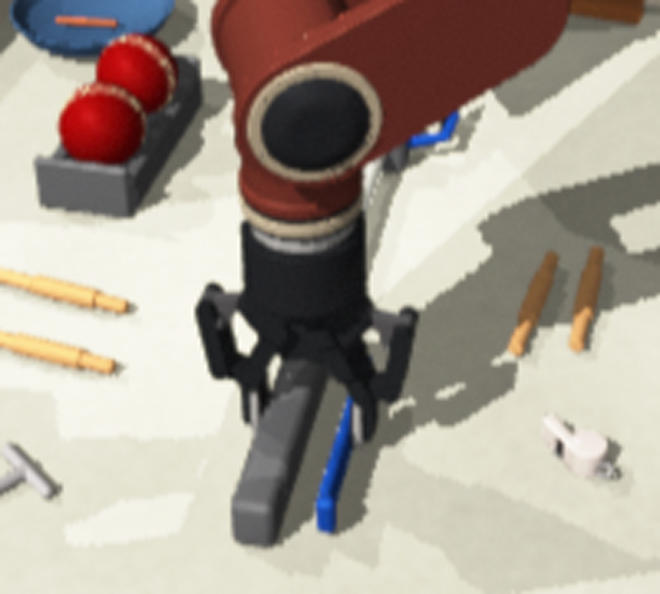

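View pics/t5.png

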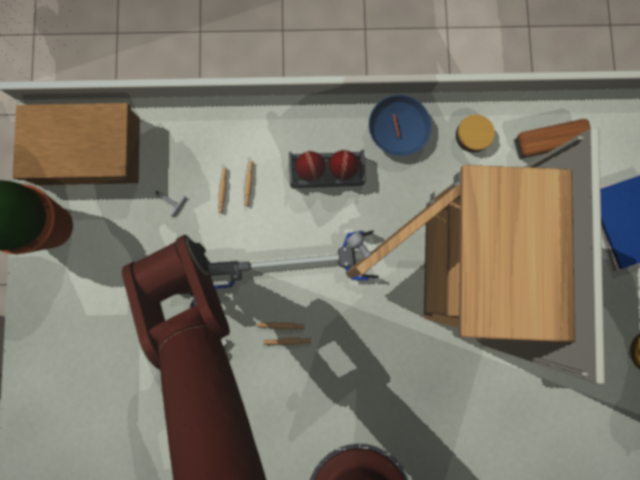

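```bash
cat >> h.py <<'E'
def tube(t,u0,u1,v0,v1):
    g=t["img"][:,:,0].astype(float); L=[]
    for u in range(u0,u1,3):
        col=g[v0:v1,u]; b=np.median(col)
        w=np.clip(col-np.percentile(col,80)-3,0,None)
        k=int(np.argmax(col)); sl=slice(max(k-3,0),k+4); ww=col[sl]-col[sl].min()
        v=v0+(np.arange(v0,v1)[sl]*ww).sum()/ww.sum()-v0
        L.append(pl(t,u,v,0.028)[:2])
    return np.array(L)
E
python3 - <<'E'
from h import *
t=grab("top"); crop(t,240,220,400,300,5,"t6")
L=tube(t,252,334,252,272); print(np.round(L[::4],4).tolist()); 
p=np.polyfit(L[:,1],L[:,0],1); r=L[:,0]-np.polyval(p,L[:,1]); k=abs(r)<.002; p=np.polyfit(L[k,1],L[k,0],1); print(p,"heading",-90-np.degrees(np.arctan(p[0])), k.mean(),"x at y=.336,-.045",np.polyval(p,[.336,-.045]))
E
```

```text
[[0.5314, 0.2285], [0.5238, 0.2013], [0.5255, 0.1741], [0.5273, 0.1469], [0.5289, 0.1196], [0.5307, 0.0923], [0.5323, 0.065]]
[-0.06654876  0.53666197] heading -86.19265112579735 0.5714285714285714 x at y=.336,-.045 [0.51430159 0.53965667]
```

View pics/t6.png

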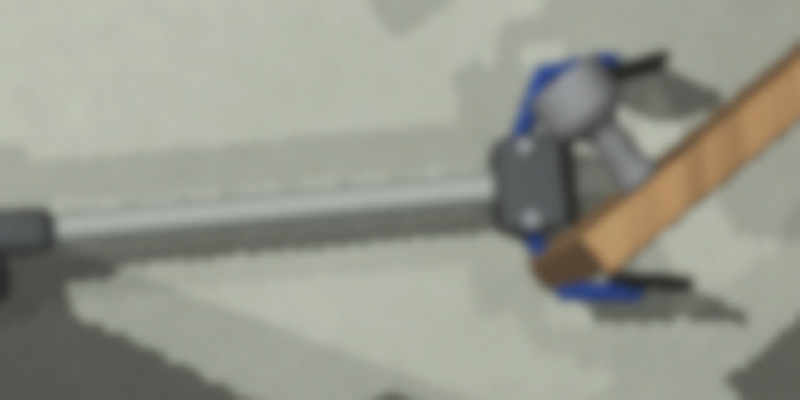

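```bash
python3 -m handwheel '{"offset":[[0.05,-0.1,0],[0.13,-0.25,0],[0.22,-0.42,0],[0.31,-0.6,0],[0.4,-0.78,0],[0.49,-0.96,0],[0.58,-1.12,0],[0.66,-1.25,0],[0.73,-1.35,0],[0.77,-1.42,0]],"roll":[-0.05,-0.13,-0.22,-0.31,-0.4,-0.5,-0.6,-0.7,-0.8,-0.9]}'
python3 -m handwheel '{"offset":[[0.04,-0.08,0],[0.12,-0.22,0],[0.2,-0.38,0],[0.3,-0.55,0],[0.4,-0.72,0],[0.5,-0.92,0],[0.59,-1.1,0],[0.66,-1.22,0],[0.7,-1.3,0],[0.7,-1.3,0]],"roll":[0,0,0,0,0,0,0,0,0,0]}'
python3 - <<'E'
from h import *
t=grab("side"); crop(t,200,200,440,400,3.3,"s7"); t=grab("top"); crop(t,220,180,620,340,2,"t7");o=ctrl.get_obs(); print(o["t"],o["tool_pos"],o["tool_rot"],o["contact_force"],o["opening"])
r=o["tool_rot"]; print(np.degrees(2*np.arctan2(r[1],r[0])))
E
```

```text
t: 5.45
tool_pos: [0.5255, 0.2799, 0.007]
tool_rot: [-3.139, 0.055, 0.001]
contact_force: [-1.2, 4.5, 6.2]
opening: 0.058
t: 6.45
tool_pos: [0.5536, 0.2276, 0.007]
tool_rot: [-3.139, 0.055, 0.0]
contact_force: [0.6, 2.7, 5.2]
opening: 0.058
6.55 [0.5535882  0.22760868 0.00697381] [-3.13962558e+00  5.51290955e-02  8.13113607e-05] [-0.03331445  1.37462814  6.90203171] 0.057791456508798696
357.98807860940354
```

View pics/s7.png

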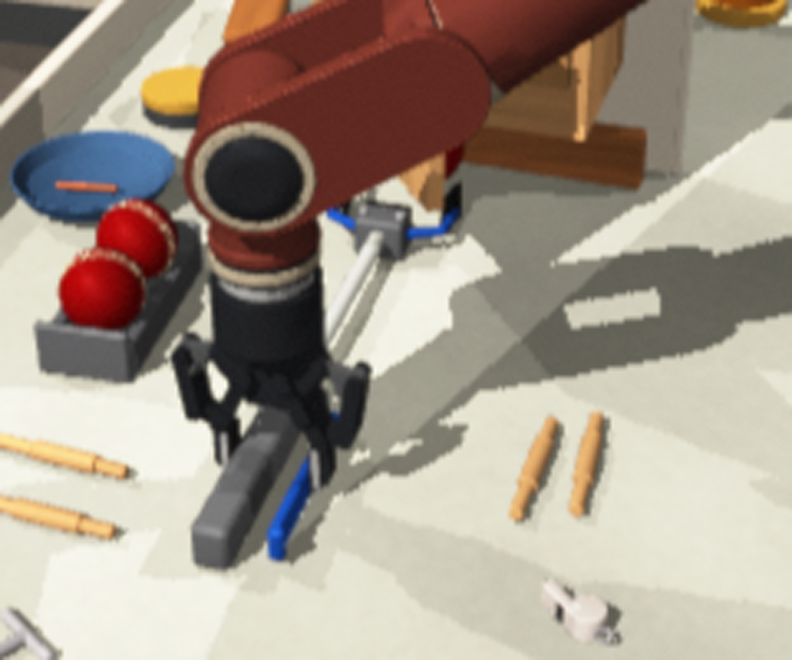

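View pics/t7.png

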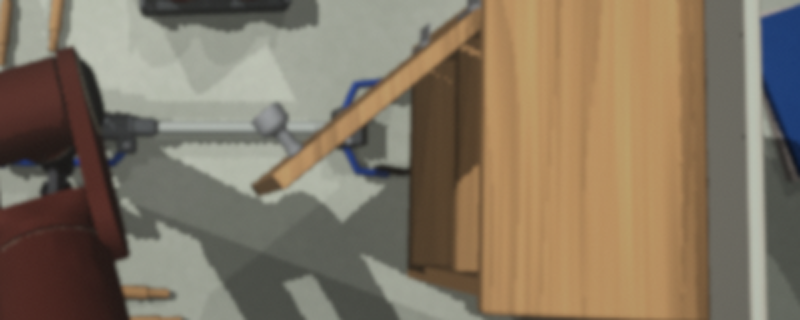

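Run:
```python
from h import *
import pickle; d,t=pickle.load(open("first.pkl","rb"))
h=np.radians(-92.0); u=np.array([np.cos(h),np.sin(h)]); yr=np.array([-u[1],u[0]])
g=np.array([.5536,.2276]); s=g+.382*u+.0155*yr; print("seat",s)
print("top: right pad tip seen at", pl(t,425,266,.037), "in reacher frame rel seat:",[(pl(t,425,266,.037)[:2]-s)@u,(pl(t,425,266,.037)[:2]-s)@yr])
q=pl(d,315.8,262.7,.04)[:2]; print("head top ctr",(q-s)@u,(q-s)@yr)
# tube in top: points
for c in [(160,127),(250,128)]:
    q=pl(t,220+c[0]/2,180+c[1]/2,.03)[:2]; print("tube",(q-s)@u,(q-s)@yr)
# jaws in side: right pad top (460,185)->, left blue (332,212)
for c in [(455,190),(460,183),(332,212)]:
    q=pl(d,200+c[0]/3.3,200+c[1]/3.3,.037)[:2]; print("jaw",(q-s)@u,(q-s)@yr)
```

```text
seat [ 0.55575895 -0.15470824]
top: right pad tip seen at [ 0.50713568 -0.16165973  0.037     ] in reacher frame rel seat: [np.float64(0.008644181017915288), np.float64(-0.048351043629436735)]
head top ctr -0.05687470652019325 0.00396257500100101
tube -0.27372120516800363 -0.00030002174305682704
tube -0.17128708262595221 -0.0001406183356554744
jaw -0.007055733489256392 -0.04771039480359371
jaw 0.005957974095235099 -0.04888441024910436
jaw -0.0720011769883682 0.04436426978574429
```

```bash
python3 -m handwheel '{"offset":[[0,-0.1,0],[-0.01,-0.25,0],[-0.01,-0.42,0],[-0.02,-0.6,0],[-0.03,-0.78,0],[-0.03,-0.95,0],[-0.04,-1.1,0],[-0.04,-1.22,0],[-0.05,-1.3,0],[-0.05,-1.33,0]],"roll":[0,0,0,0,0,0,0,0,0,0]}'
python3 - <<'E'
from h import *
t=grab("side"); crop(t,200,200,440,400,3.3,"s8");o=ctrl.get_obs(); print(o["t"],o["tool_pos"],o["contact_force"],o["wrist_torque"],o["opening"])
E
```

```text
t: 7.55
tool_pos: [0.5516, 0.1748, 0.007]
tool_rot: [-3.139, 0.055, -0.0]
contact_force: [0.1, 4.9, 5.7]
opening: 0.0581
7.6 [0.55159335 0.17464487 0.0069688 ] [-0.51867885  4.41757953  6.43008782] [ 0.50506797 -0.0827433   0.04801128] 0.058225478789986254
```

View pics/s8.png

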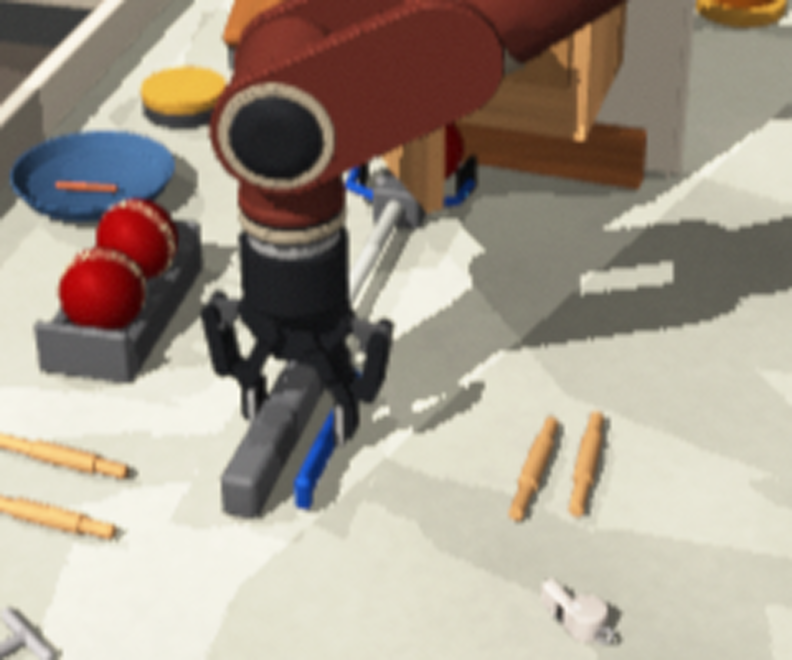

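```bash
python3 -m handwheel '{"offset":[[0,0,0.01],[0,0,0.02],[0,0,0.02],[0,0,0.02],[0,-0.03,0.02],[0,-0.07,0.02],[0,-0.11,0.02],[0,-0.15,0.02],[0,-0.18,0.02],[0,-0.2,0.02]],"roll":[0,0,0,0,0,0,0,0,0,0]}'
python3 - <<'E'
from h import *
t=grab("side"); crop(t,290,210,370,270,8,"s9");o=ctrl.get_obs(); print(o["t"],o["tool_pos"],o["contact_force"],o["wrist_torque"],o["opening"])
E
```

```text
t: 8.6
tool_pos: [0.5513, 0.1654, 0.007]
tool_rot: [3.141, -0.055, -0.001]
contact_force: [-0.4, 1.7, 2.1]
opening: 0.058
8.65 [0.55127389 0.16529555 0.00701159] [-0.58165481  1.27592936  0.25679642] [ 0.23221252 -0.05081451  0.048717  ] 0.05824902010696806
```

View pics/s9.png

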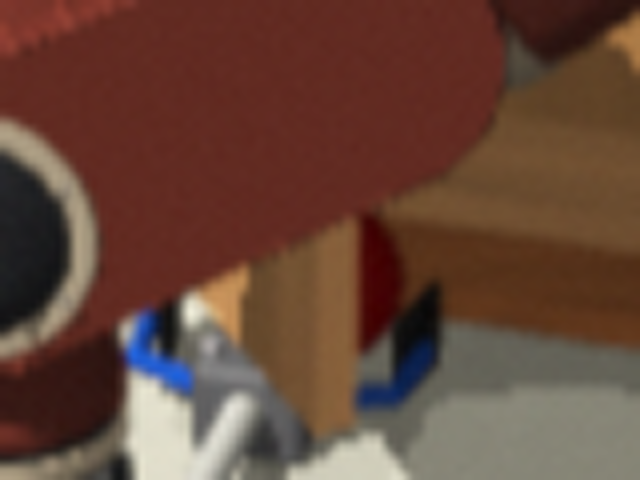

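```bash
python3 -m handwheel '{"offset":[[0,-0.02,0],[0,-0.04,0],[0,-0.06,0],[0,-0.09,0],[0,-0.11,0],[0,-0.13,0],[0,-0.16,0],[0,-0.18,0],[0,-0.2,0],[0,-0.2,0]],"roll":[0,0,0,0,0,0,0,0,0,0]}'
python3 - <<'E'
from h import *
t=grab("side"); crop(t,290,210,370,270,8,"s10");o=ctrl.get_obs(); print(o["t"],o["tool_pos"],o["contact_force"],o["wrist_torque"],o["opening"])
E
```

```text
t: 9.65
tool_pos: [0.5514, 0.1574, 0.0071]
tool_rot: [3.141, -0.055, -0.001]
contact_force: [-0.1, 0.1, -2.1]
opening: 0.0583
9.7 [0.55141069 0.15750525 0.00712689] [-0.21451408 -0.76988179 -1.44889018] [ 0.02257297  0.04174866 -0.01979729] 0.058135262073445076
```

View pics/s10.png

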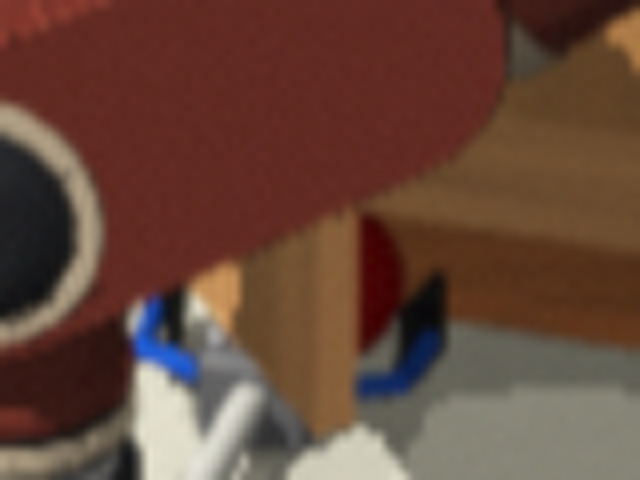

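```bash
python3 -m handwheel '{"offset":[[0,-0.02,0],[0,-0.04,0],[0,-0.06,0],[0,-0.08,0],[0,-0.1,0],[0,-0.12,0],[0,-0.14,0],[0,-0.15,0],[0,-0.15,0],[0,-0.15,0]],"roll":[0,0,0,0,0,0,0,0,0,0]}'
python3 - <<'E'
from h import *
t=grab("side"); crop(t,290,210,370,270,8,"s11");o=ctrl.get_obs(); print(o["t"],o["tool_pos"],o["contact_force"],o["wrist_torque"],o["opening"])
E
```

```text
t: 10.7
tool_pos: [0.5516, 0.1517, 0.0073]
tool_rot: [3.141, -0.055, -0.0]
contact_force: [-0.4, 0.2, -2.0]
opening: 0.0583
10.75 [0.55155754 0.15167178 0.0072896 ] [ 0.1040219  -0.44012368 -2.0942672 ] [0.04711638 0.04168633 0.02674211] 0.05840762741116583
```

View pics/s11.png

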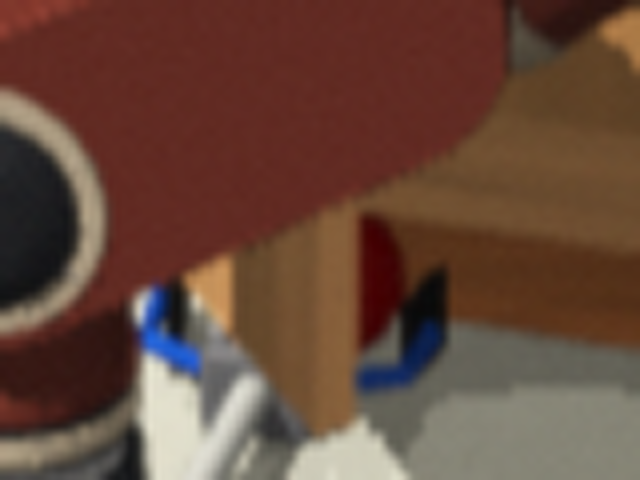

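```bash
python3 -m handwheel '{"offset":[[0,-0.02,0],[0,-0.04,0],[0,-0.06,0],[0,-0.08,0],[0,-0.1,0],[0,-0.12,0],[0,-0.14,0],[0,-0.15,0],[0,-0.15,0],[0,-0.15,0]],"roll":[0,0,0,0,0,0,0,0,0,0]}'
python3 - <<'E'
from h import *
t=grab("side"); crop(t,290,210,370,270,8,"s12");o=ctrl.get_obs(); print(o["t"],o["tool_pos"],o["contact_force"],o["wrist_torque"],o["opening"])
print("pad far top",pl(t,345.6,243.1,.04))
t=grab("top"); crop(t,280,180,480,340,4,"t12")
E
```

```text
t: 11.75
tool_pos: [0.5516, 0.1464, 0.0074]
tool_rot: [-3.14, 0.055, -0.0]
contact_force: [0.6, 5.3, -2.1]
opening: 0.0582
11.8 [0.55160506 0.14633823 0.00739451] [ 0.73850434  5.07375242 -1.43198961] [ 0.83432126 -0.0099173   0.05409829] 0.05800191748791191
pad far top [ 0.5033938  -0.23102932  0.04      ]
```

View pics/s12.png

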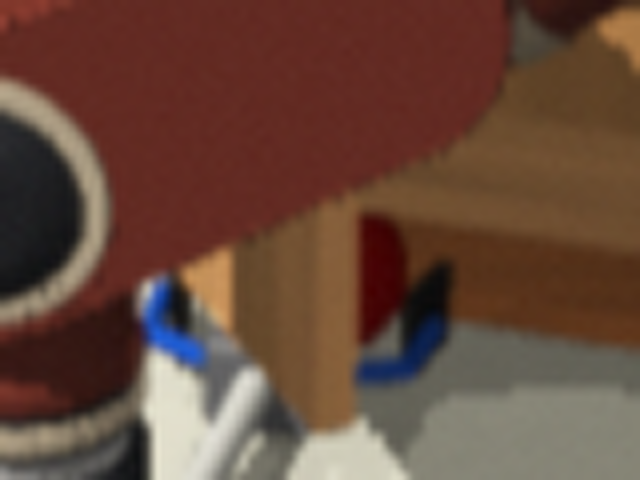

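View pics/t12.png

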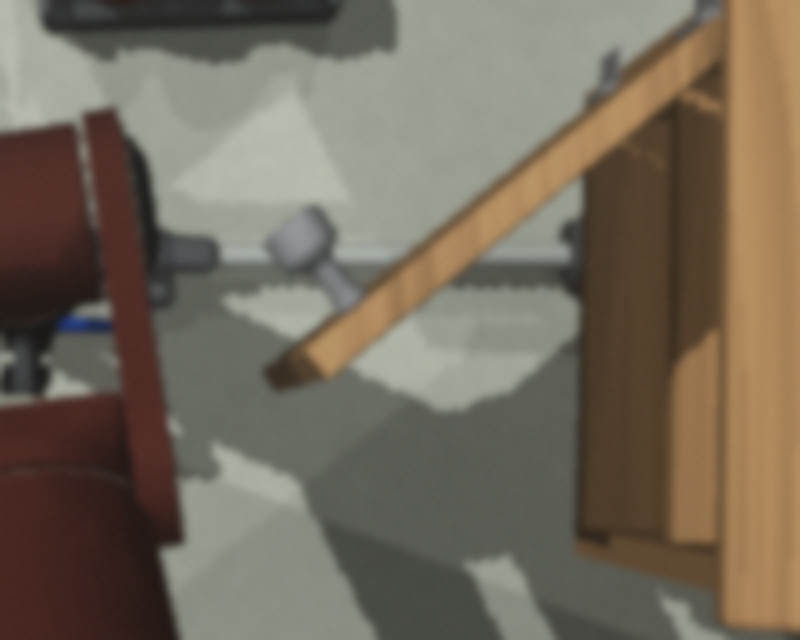

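```bash
python3 -m handwheel '{"offset":[[0,0,0],[0,0,0],[0,0,0],[0,0,0],[0,0,0],[0,0.01,0],[0,0.02,0],[0,0.03,0],[0,0.03,0],[0,0.03,0]],"roll":[0,0,0,0,0,0,0,0,0,0]}'
python3 - <<'E'
from h import *
o=ctrl.get_obs(); print(o["t"],o["tool_pos"],o["contact_force"],o["wrist_torque"],o["opening"])
E
```

```text
t: 12.85
tool_pos: [0.5515, 0.1465, 0.0072]
tool_rot: [3.14, -0.055, -0.0]
contact_force: [0.3, 1.4, -1.1]
opening: 0.0584
12.85 [0.5515401  0.14652688 0.00721347] [ 0.30600837  1.38344578 -1.06585   ] [0.18698341 0.01404769 0.08336256] 0.05835826220952167
```

```bash
python3 -m handwheel '{"offset":[[0.02,0,0],[0.04,0,0],[0.06,0,0],[0.06,0,0],[0.06,0,0],[0.06,0,0],[0.06,0,0],[0.06,0,0],[0.06,0,0],[0.06,0,0]],"roll":[0,0,0,0,0,0,0,0,0,0]}' 53 20
python3 - <<'E'
from h import *
o=ctrl.get_obs(); print(o["t"],o["tool_pos"],o["contact_force"],o["wrist_torque"],o["opening"])
t=grab("side"); crop(t,290,210,370,270,8,"s13")
E
```

```text
t: 13.85
tool_pos: [0.5536, 0.1467, 0.0079]
tool_rot: [3.14, -0.054, -0.002]
contact_force: [-4.6, 1.3, 6.1]
opening: 0.0533
13.85 [0.55356181 0.14673322 0.00793439] [-4.61737497  1.34572743  6.11299917] [-0.07090955  0.66960668 -0.03198358] 0.053344264951086684
```

View pics/s13.png

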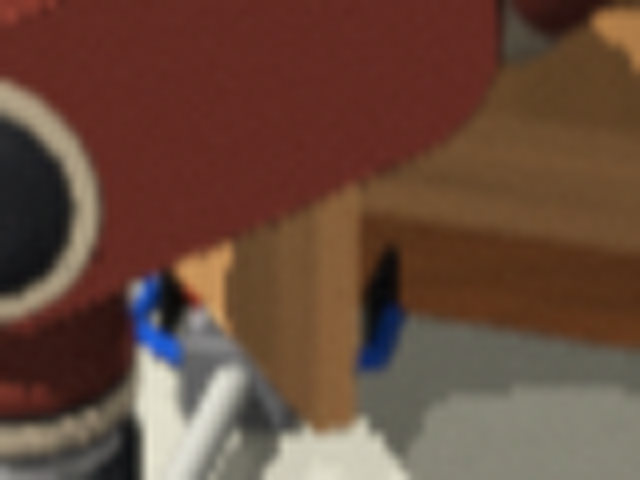

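```bash
python3 -m handwheel '{"offset":[[0,0.01,0.01],[0,0.03,0.02],[0,0.04,0.03],[0,0.04,0.03],[0,0.04,0.03],[0,0.04,0.03],[0,0.04,0.03],[0,0.04,0.03],[0,0.04,0.03],[0,0.04,0.03]],"roll":[-0.05,-0.1,-0.15,-0.2,-0.2,-0.2,-0.2,-0.2,-0.2,-0.2]}' 50 20
python3 - <<'E'
from h import *
o=ctrl.get_obs(); print(o["t"],o["tool_pos"],o["contact_force"],o["wrist_torque"],o["opening"])
t=grab("side"); crop(t,290,210,370,270,8,"s14")
E
```

```text
t: 14.9
tool_pos: [0.5541, 0.1486, 0.0086]
tool_rot: [-3.14, 0.087, -0.001]
contact_force: [2.7, -0.5, 0.3]
opening: 0.0504
14.9 [0.55411919 0.14857524 0.00858528] [ 2.67112516 -0.49933583  0.3351801 ] [-0.11792224 -0.34709017  0.43759974] 0.05038457223468929
```

View pics/s14.png

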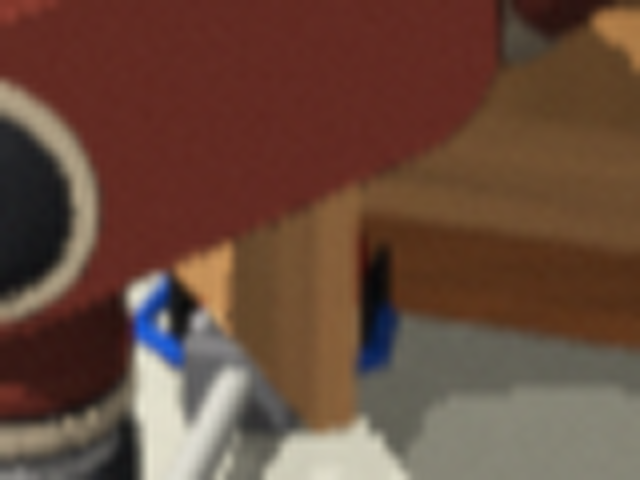

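```bash
python3 -m handwheel '{"offset":[[0,0,0],[0,0,0],[0,0,0],[0,0,0],[0,0.01,0],[0,0.02,0],[0,0.03,0],[0,0.04,0],[0,0.05,0],[0,0.05,0]],"roll":[0,0,0,0,0,0,0,0,0,0]}' 47 20
python3 - <<'E'
from h import *
o=ctrl.get_obs(); print(o["t"],o["tool_pos"],o["contact_force"],o["wrist_torque"],o["opening"])
t=grab("side"); crop(t,290,210,370,270,8,"s15")
E
```

```text
t: 15.95
tool_pos: [0.5539, 0.1504, 0.0086]
tool_rot: [3.14, -0.088, -0.0]
contact_force: [0.9, -3.7, 4.0]
opening: 0.0501
15.95 [0.55387814 0.15042294 0.00856621] [ 0.8816723  -3.70678053  3.97029101] [-0.63030788 -0.07434623  0.31630373] 0.050052546614377615
```

View pics/s15.png

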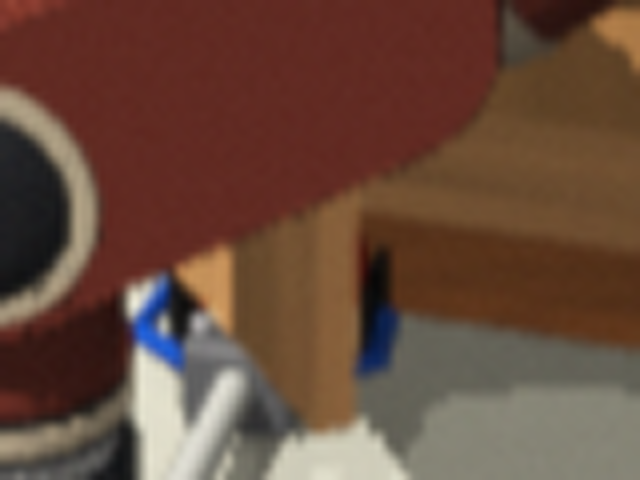

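```bash
python3 -m handwheel '{"offset":[[0,0,0],[0,0,0],[0,0,0],[0,0,0],[0,0,0],[0,0.02,0],[0,0.04,0],[0,0.06,0],[0,0.08,0],[0,0.1,0]],"roll":[0,0,0,0,0,0,0,0,0,0]}' 46 23
python3 - <<'E'
from h import *
o=ctrl.get_obs(); print(o["t"],o["tool_pos"],o["contact_force"],o["wrist_torque"],o["opening"])
t=grab("side"); crop(t,290,210,370,270,8,"s16")
E
```

```text
t: 17.0
tool_pos: [0.5541, 0.1546, 0.0086]
tool_rot: [3.14, -0.088, 0.0]
contact_force: [0.2, -4.2, 5.0]
opening: 0.0499
17.0 [0.55409025 0.1545829  0.00858463] [ 0.22646284 -4.22068184  4.95722259] [-0.80413595 -0.1884353   0.19830791] 0.04987619934055719
```

View pics/s16.png

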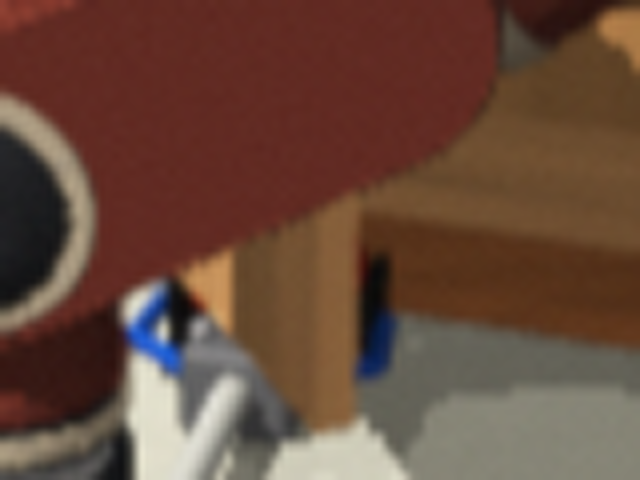

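```bash
python3 - <<'E'
from h import *
import pickle; d,t=pickle.load(open("first.pkl","rb"))
for p in [(222,212),(247,206),(289,188),(365,186),(180,214),(260,321),(308,341)]: print(p,pl(t,*p,.012)[:2])
E
python3 -m handwheel '{"offset":[[0,0.05,0],[0,0.12,0],[0.01,0.2,0],[0.01,0.28,0],[0.02,0.36,0],[0.02,0.44,0],[0.02,0.52,0],[0.03,0.6,0],[0.03,0.68,0],[0.03,0.75,0]],"roll":[0,0,0,0,0,0,0,0,0,0]}'
python3 - <<'E'
from h import *
o=ctrl.get_obs(); print(o["t"],o["tool_pos"],o["contact_force"],o["wrist_torque"],o["opening"])
t=grab("side"); crop(t,280,200,380,275,8,"s17")
E
```

```text
(222, 212) [0.64470657 0.29968521]
(247, 206) [0.6576441  0.24139488]
(289, 188) [0.69839948 0.14265955]
(365, 186) [ 0.69939434 -0.03604459]
(180, 214) [0.64210263 0.39731201]
(260, 321) [0.39194808 0.2135242 ]
(308, 341) [0.34476788 0.10546626]
t: 18.05
tool_pos: [0.555, 0.1845, 0.0086]
tool_rot: [3.14, -0.089, -0.001]
contact_force: [0.3, -5.2, 5.5]
opening: 0.0505
18.05 [0.55501604 0.18453663 0.00858507] [ 0.26059091 -5.15556548  5.51694384] [-8.72011688e-01  8.61888772e-04 -8.43191534e-02] 0.050521699868058934
```

View pics/s17.png

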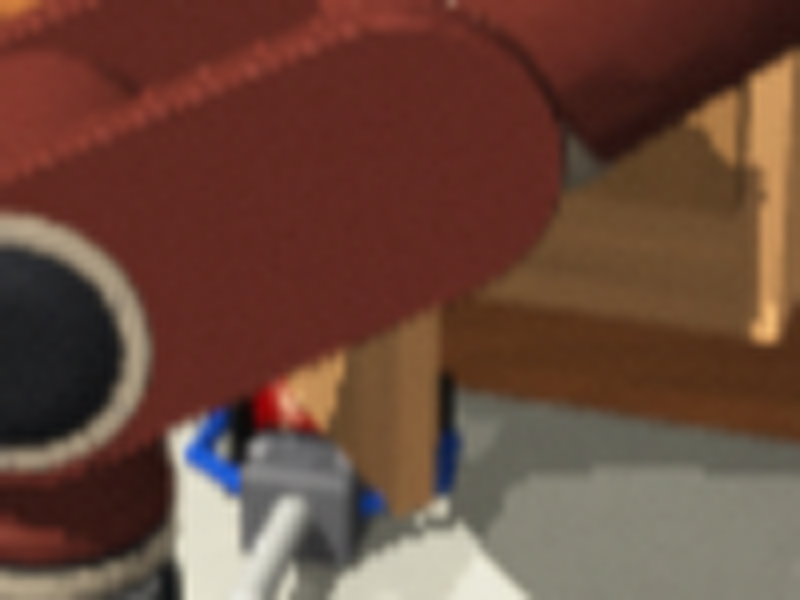

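```bash
python3 -m handwheel '{"offset":[[0,0.08,0],[0.01,0.2,0],[0.01,0.34,0],[0.02,0.48,0],[0.02,0.63,0],[0.03,0.78,0],[0.03,0.93,0],[0.04,1.08,0],[0.04,1.2,0],[0.04,1.28,0]],"roll":[0,0,0,0,0,0,0,0,0,0]}'
python3 - <<'E'
from h import *
o=ctrl.get_obs(); print(o["t"],o["tool_pos"],o["contact_force"],o["wrist_torque"],o["opening"])
t=grab("side"); crop(t,260,200,380,290,6.6,"s18")
t=grab("top"); crop(t,280,180,480,340,4,"t18")
E
```

```text
t: 19.1
tool_pos: [0.5565, 0.2358, 0.0086]
tool_rot: [3.14, -0.089, -0.002]
contact_force: [0.9, -4.8, 7.9]
opening: 0.0501
19.1 [0.55646431 0.23581835 0.00856739] [ 0.89172115 -4.76770417  7.87110933] [-0.91538326 -0.07575673 -0.17769233] 0.05010853846046054
```

View pics/s18.png

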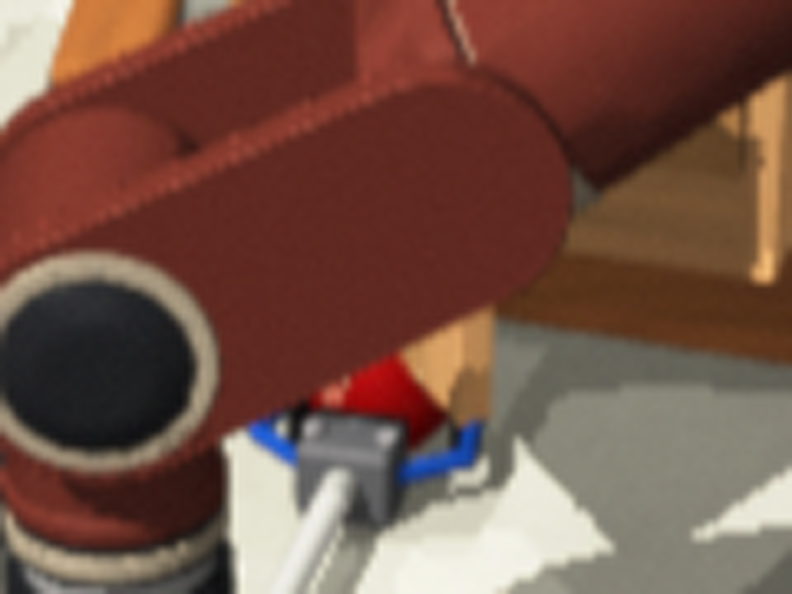

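View pics/t18.png

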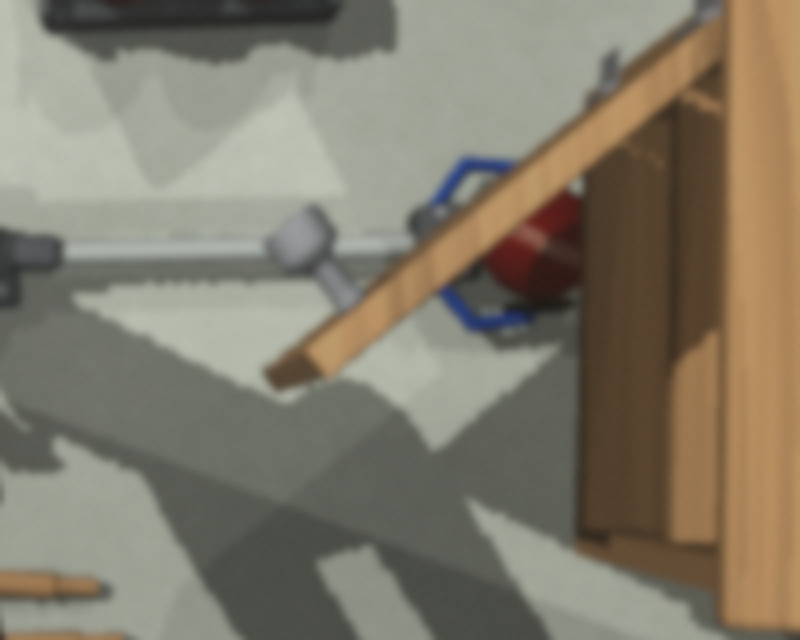

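```bash
python3 -m handwheel '{"offset":[[0,0.08,0],[0,0.22,0],[0,0.38,0],[0.01,0.54,0],[0.01,0.7,0],[0.01,0.86,0],[0.01,1.02,0],[0.02,1.18,0],[0.02,1.34,0],[0.02,1.5,0]],"roll":[0,0,0,0,0,0,0,0,0,0]}'
python3 -m handwheel '{"offset":[[0,0.15,0],[0,0.3,0],[0,0.46,0],[0,0.62,0],[0,0.78,0],[0,0.93,0],[0,1.08,0],[0,1.2,0],[0,1.28,0],[0,1.32,0]],"roll":[0,0,0,0,0,0,0,0,0,0]}'
python3 - <<'E'
from h import *
o=ctrl.get_obs(); print(o["t"],o["tool_pos"],o["contact_force"],o["wrist_torque"],o["opening"])
t=grab("side","s19f")
t=grab("top"); crop(t,180,140,500,380,2.5,"t19")
E
```

```text
t: 20.2
tool_pos: [0.5573, 0.2956, 0.0086]
tool_rot: [3.14, -0.089, -0.002]
contact_force: [-0.4, -6.5, 6.7]
opening: 0.0501
t: 21.2
tool_pos: [0.5572, 0.3483, 0.0086]
tool_rot: [3.139, -0.089, -0.002]
contact_force: [-0.8, -6.1, 6.4]
opening: 0.0505
21.2 [0.5571542  0.34834345 0.00856907] [-0.75676179 -6.14783738  6.43958017] [-1.03045795 -0.14390567 -0.10389862] 0.05054025263132535
```

View pics/s19f.png

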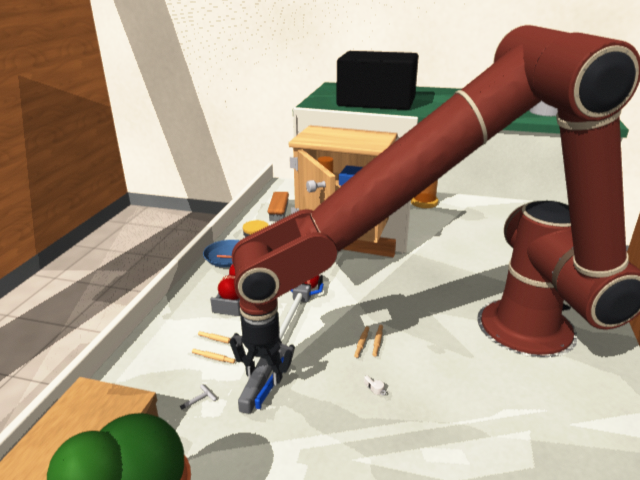

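View pics/t19.png

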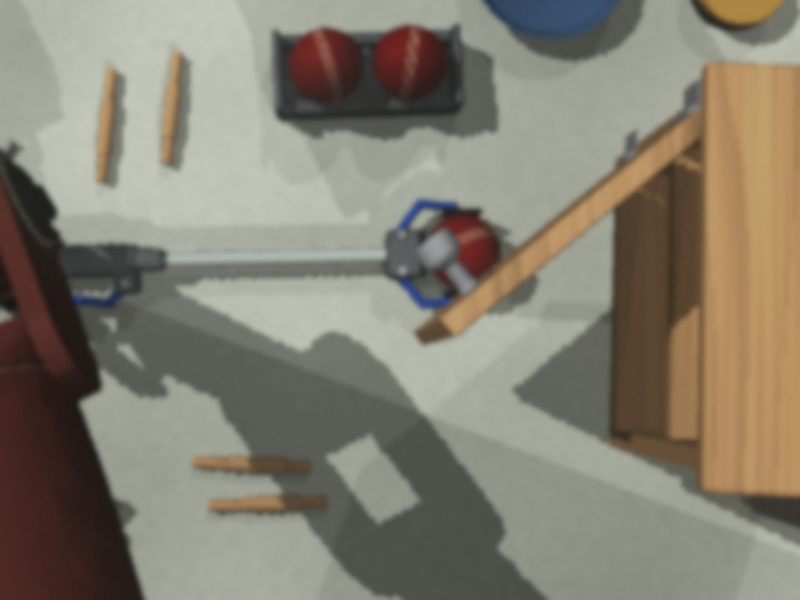

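```bash
python3 - <<'E'
from h import *
import pickle; d,t=pickle.load(open("first.pkl","rb"))
C=np.array([.511,-.225]); xc=np.array([np.cos(np.radians(-93.9)),np.sin(np.radians(-93.9))])
print((pl(t,366,240,.04)[:2]-C)@xc)
E
python3 -m handwheel '{"offset":[[0,0,0],[0,0,0],[0,0,0],[0,0,0],[0,0,0],[0,0,0],[0,0,0],[0,0,0],[0,0,0],[0,0,0]],"roll":[0,0,0,0,0,0,0,0,0,0]}' 54 20
python3 - <<'E'
from h import *
o=ctrl.get_obs(); print(o["t"],o["tool_pos"],o["contact_force"],o["wrist_torque"],o["opening"])
t=grab("top"); crop(t,180,140,500,380,2.5,"t20")
E
```

```text
-0.19802630066475874
t: 22.3
tool_pos: [0.5574, 0.3482, 0.0081]
tool_rot: [3.14, -0.088, -0.001]
contact_force: [-1.2, 0.5, -2.0]
opening: 0.054
22.3 [0.55738155 0.34824182 0.00813261] [-1.23642973  0.47319183 -2.04142244] [ 0.05966401  0.04590647 -0.0420512 ] 0.054019152147198275
```

View pics/t20.png

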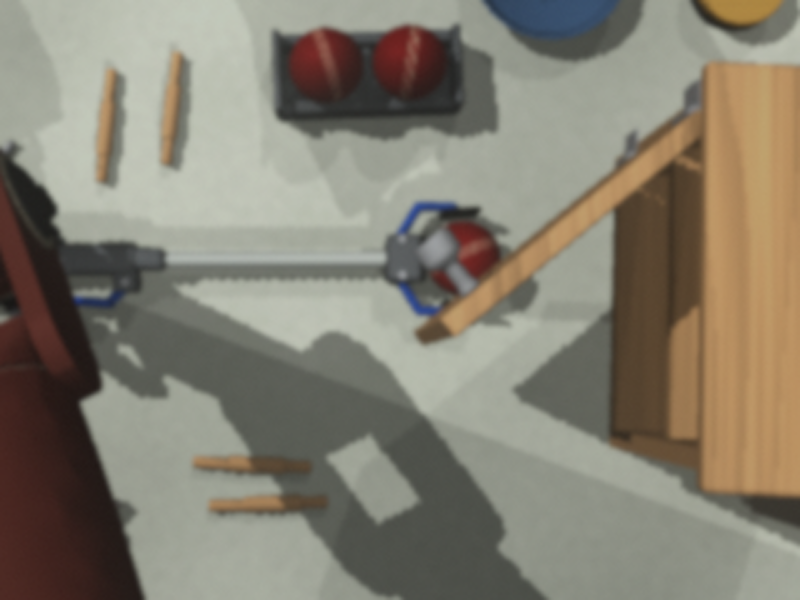

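```bash
python3 -m handwheel '{"offset":[[0,0,0],[0,0,0],[0,0,0],[0,0,0],[0,0,0],[0,0,0],[0,0,0],[0,0,0],[0,0,0],[0,0,0]],"roll":[0,0,0,0,0,0,0,0,0,0]}' 60 20
python3 -m handwheel '{"offset":[[0,0,0],[0,0,0],[0,0,0],[0,0,0],[0,0,0],[0,0,0],[0,0,0],[0,0,0],[0,0,0],[0,0,0]],"roll":[0,0,0,0,0,0,0,0,0,0]}' 82 20
python3 - <<'E'
from h import *
o=ctrl.get_obs(); print(o["t"],o["tool_pos"],o["contact_force"],o["wrist_torque"],o["opening"])
t=grab("top"); crop(t,180,140,500,380,2.5,"t21")
t=grab("side"); crop(t,180,220,400,430,3,"s21")
E
```

```text
t: 23.35
tool_pos: [0.5576, 0.3485, 0.0085]
tool_rot: [3.14, -0.087, -0.0]
contact_force: [0.0, -0.4, 0.3]
opening: 0.0597
t: 24.35
tool_pos: [0.5576, 0.3485, 0.0085]
tool_rot: [-3.14, 0.088, -0.0]
contact_force: [0.0, 0.1, -0.6]
opening: 0.0816
24.35 [0.55756854 0.34854951 0.00852424] [ 0.04578817  0.10604754 -0.62525179] [0.05645812 0.03771127 0.05731634] 0.08163161034025523
```

View pics/t21.png

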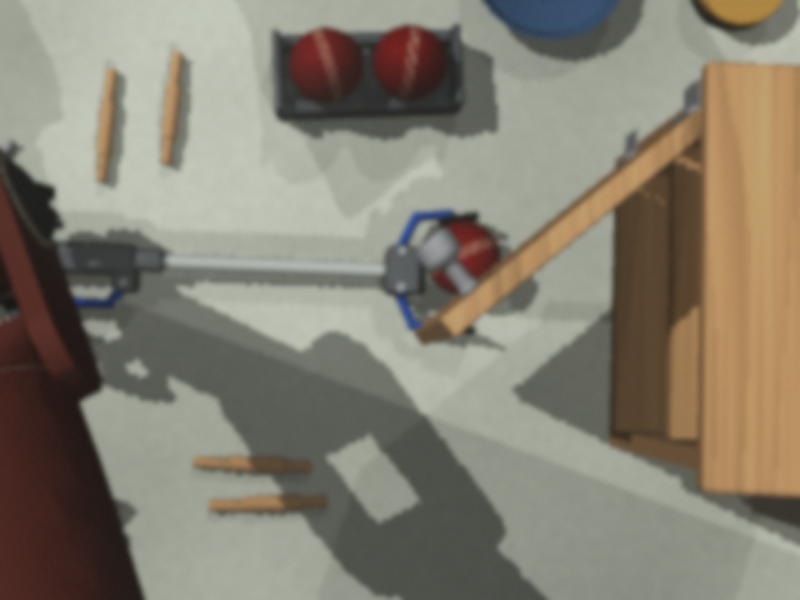

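View pics/s21.png

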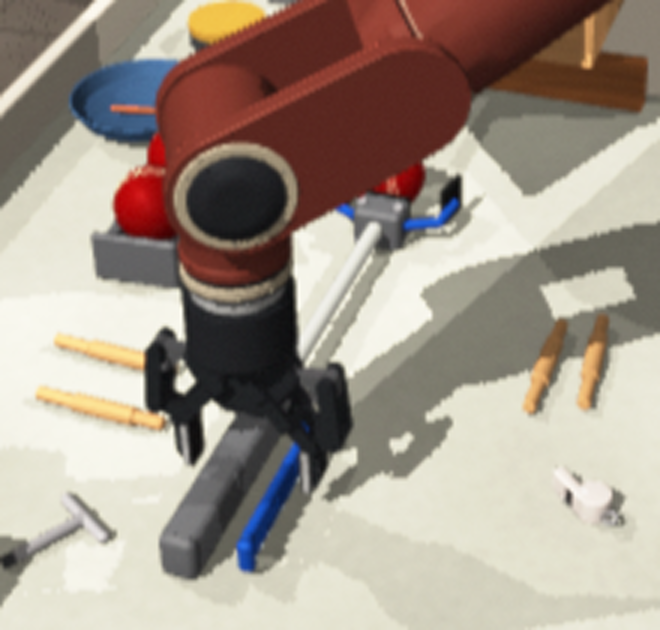

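```bash
python3 -m handwheel '{"offset":[[0,0,0.1],[0,0,0.3],[0,0,0.6],[0,0,0.9],[0,0,1.3],[0,0,1.7],[0,0,2.1],[0,0,2.5],[0,0,2.8],[0,0,3.0]],"roll":[0,0,0,0,0,0,0,0,0,0]}' 85 20
python3 -m handwheel '{"offset":[[0,0.1,0.3],[0,0.3,0.6],[0,0.5,0.9],[0,0.5,1],[0,0.5,1],[0,0.5,1],[0,0.5,1],[0,0.5,1],[0,0.5,1],[0,0.5,1]],"roll":[0,0,0,0,0,0,0,0,0,0]}'
python3 - <<'E'
from h import *
o=ctrl.get_obs(); print(o["t"],o["tool_pos"],o["contact_force"],o["dq"].round(3),o["opening"])
t=grab("top"); crop(t,180,140,500,380,2.5,"t22")
t=grab("side"); crop(t,180,140,400,430,2,"s22")
E
```

```text
t: 25.45
tool_pos: [0.5581, 0.3488, 0.1304]
tool_rot: [-3.14, 0.087, -0.003]
contact_force: [0.1, 1.0, -0.6]
opening: 0.0853
t: 26.45
tool_pos: [0.5575, 0.3683, 0.1682]
tool_rot: [3.14, -0.088, -0.001]
contact_force: [0.1, -0.4, 0.1]
opening: 0.0847
26.45 [0.55748318 0.36834272 0.16820441] [ 0.13126366 -0.44458349  0.13794308] [ 0.001 -0.001 -0.005 -0.     0.     0.   ] 0.08465971252519386
```

View pics/t22.png

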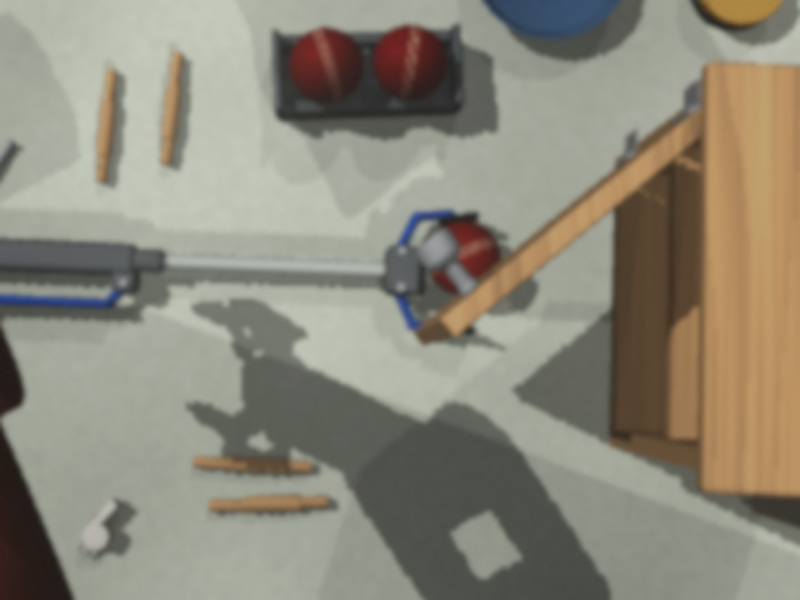

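View pics/s22.png

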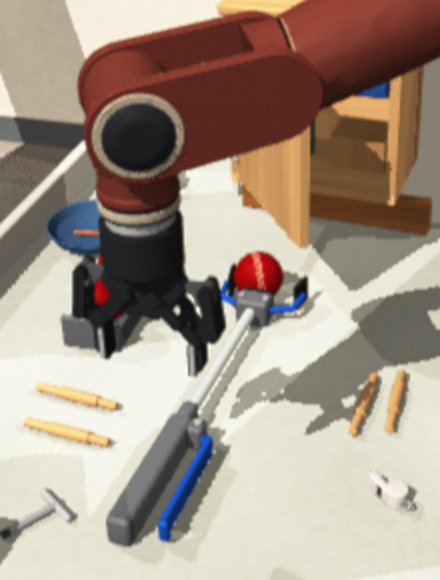

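Run:
```python
from h import *
t=grab("side"); m=t["img"].astype(int)
C=np.array([.511,-.225]); xc=np.array([np.cos(np.radians(-93.9)),np.sin(np.radians(-93.9))])
sub=m[262:292,290:330]; r=(sub[...,0]>90)&(sub[...,1]<60)&(sub[...,2]<60); v,u=np.nonzero(r); u0,v0=290+(u.min()+u.max())/2,(v.min()+v.max())/2+262
p=pl(t,309.5,276,.034); print(u0,v0,p,(p[:2]-C)@xc, (pl(t,u0,v0,.034)[:2]-C)@xc)
ctrl.finish_job(); print(ctrl.get_obs()["t"])
```

```text
309.0 275.5 [ 0.56309055 -0.0351824   0.034     ] -0.19292099423216347 -0.19093373627128538
the job is handed in; nothing more can be done
the job is handed in; nothing more can be done
```

I drew the ball out held in the reacher's jaws and handed the job in after about 26.5 s. No verdict is reported, so the result rests on my own checks.

**What I did:**
- I gripped the handle and trigger at 58 mm, with the trigger essentially open.
- I slid the reacher under the door and into the gap until the head pressed the ball on the batten. The wrist felt about 5 N, and I then eased off to about 1.4 N.
- I squeezed with 20 N, then 23 N. The fingers stopped at about 50 mm, where the jaws meet the ball.
- I pulled back about 20 cm, opened the trigger in steps, released and lifted away.

**What the last checks showed:**
- **Ball:** it sits between the open jaws at x about -0.19 to -0.20 m in the cabinet's frame, roughly 7 cm clear of the front. It held its place through the pictures after release.
- **Reacher:** it lies flat on the shelf with its trigger sprung open.
- **Gripper:** it is about 17 cm above the shelf and touches nothing.
- **Everything else:** the door, bails, whistle, spike key and cradle look unmoved in the pictures.

**What I could not confirm:**
- The palm and jaw forces on the ball were never measured directly. I inferred them from the wrist force, the finger stall and the ball following the jaws.
- During the squeeze the head swung several mm and nudged the ball sideways along the batten. A small turn and easing back let the jaws settle.
- The first contact came about 10 mm further in than I had predicted. Either the ball was deeper than I estimated or the handle slipped slightly in the fingers.

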